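# Change a two-jar suction unit over to its standby jar

## Task

The left jar of the suction unit is due for emptying, so change the unit over to the right jar. Slide the right jar all the way back into its bay until it meets its seal; then push the changeover lever to its centre-off position, leave it there until the vacuum gauge has fallen to zero, and only then push the lever on across until it clicks home towards the right jar. Leave the left jar seated and do not disturb the things standing beside the unit.

Things in the scene. Friction and masses are not known exactly. Their poses are not given: they have to be found in the camera images.
- suction_unit: White and grey suction unit, fixed to the trolley top. Origin: centre of its underside; x to its back (away from the robot), y to its left, z up. Grey base x -105 to +108, y +-122 mm, top at z = 18 mm; white housing x 25 to 105, y +-117 mm, top at z = 130 mm. In front of the housing two jar bays run along x, at y = +72 (left) and -72 mm (right), with rails up to z = 31 mm at both sides.
- right_seal (a point): Middle of the rubber seal on the housing's front where the right jar meets it: x = 20, y = -72, z = 94 mm of the unit. Two rubber stops below it are flush with it.
- gauge_dial (a point): Centre of the vacuum gauge's round white dial, 60 mm across, on the housing's top behind and to the right of the lever, tilted up to the front (x = 78, y = -78, z = 162 mm of the unit; its rim reaches z = 186 mm). Nothing else on the housing's top, except the lever and its stem, is higher than z = 145 mm.
- lever (a joint): Changeover lever (blue grip), turning level about a stem at x = 45, y = 0 mm of the unit, rad. 0: 60 degrees to the left of the unit's front, towards the left jar (start); 1.05: straight to the front (-x), off; 2.10: 60 degrees to the right, towards the right jar. Stops at -0.04 and 2.14. A spring detent holds it at 0, 1.05 and 2.10: it resists for half the way, then snaps on to the next. 4 to 5 N at the grip.
- lever_grip (a point): Middle of the lever's blue grip, 70 mm from the stem's axis. The grip is a level bar 16 mm wide and 16 mm high (z = 161 to 177 mm above the trolley top), 38 to 94 mm from the axis, ending in an upright round knob of 20 mm diameter centred 92 mm from the axis. Its surroundings are free, down to 15 mm below it.
- gauge_needle (a joint): Needle of the vacuum gauge: how far it has turned back from full working vacuum, rad. 0: full vacuum, in the dial's green band (start); 3.0: at the red zero mark, half past seven on the dial. With the lever at either jar it goes to 0; with the lever at off it sinks to the zero mark (3.0), which takes about 6 s, slower and slower towards the end.
- jar_right: Standby suction jar, clear with blue lid, block-shaped, 72 deep x 80 wide x 89 mm high, 0.25 kg, loose. Origin: centre of its underside; x points to the unit's back. It stands on the base in the right bay, pulled out 28 to 45 mm to the front; home, it touches seal and stops and its origin is at x = -16, y = -72 mm of the unit. 2 mm play to each rail.
- jar_left: The jar in use, same as jar_right, loose, already home in the left bay (origin at x = -16, y = +72 mm of the unit).
- gel_pump: Alcohol gel bottle with pump head, 62 x 79 x 194 mm, loose bystander left of the unit; origin under its centre.
- gauze_pack_2: Sealed gauze pack, 86 x 59 x 13 mm, lying on another one, bystander left of the unit; origin under its centre.
- tape_roll: Roll of white tape lying flat, 69 mm across, 25 mm high, bystander left of the unit; origin under its centre.
- water_cup: Thin ribbed plastic cup, 73 mm across, 88 mm high, bystander left of the unit; origin under its centre.

How it is judged:
On the way, in this order (a step that is already met when the one before it is completed fails the run):
1. the right jar is home against its seal while the lever is still at the left jar (x of jar_right in the frame of suction_unit above -0.021 m and angle between jar_right's own z axis and vertical below 0.06 rad and value of joint lever below 0.45 rad), for 0.2 s.
2. the lever rests at centre off and the gauge has fallen to zero (value of joint lever between 0.85 and 1.25 rad and value of joint gauge_needle above 2.8 rad), for 0.3 s.
3. the lever is home at the right jar (value of joint lever above 2 rad), for 0.2 s.
At the end, for the whole second after the job is handed in: The lever rests at the right jar (within 0.1 rad of 2.10), the right jar is upright and home in its bay (within 5 mm of its seal), and the left jar still stands upright and home (within 6 mm) (value of joint lever above 2 rad and velocity of joint lever between -0.05 and 0.05 rad/s and x of jar_right in the frame of suction_unit above -0.021 m and angle between each of jar_right, jar_left's own z axis and vertical below 0.06 rad and linear speed of jar_right below 0.02 m/s and x of jar_left in the frame of suction_unit above -0.022 m); the robot touches nothing.
It fails at once if the lever is taken past off towards the right jar while the gauge still reads high (value of joint lever between 1.3 and 1.65 rad and value of joint gauge_needle below 1.7 rad).
It fails at once if the left jar is pulled out or tipped (x of jar_left in the frame of suction_unit below -0.035 m or angle between jar_left's own z axis and vertical above 0.3 rad).
It fails at once if the right jar is tipped (angle between jar_right's own z axis and vertical above 0.35 rad).
It fails at once if a bystander is pushed away or knocked over (distance of any of gel_pump, gauze_pack_2, tape_roll, water_cup from where it was at the start of the episode above 0.03 m or angle between any of gel_pump, water_cup's own z axis and vertical above 0.4 rad).
It also fails if it takes over 69 s, if anything falls off the work surface, if the arm or the gripper's body presses on something with over 40 N, if the wrist force passes 120 N, or if a joint passes its speed limit or range.

## Robot

A 6-joint arm with a two-finger parallel gripper is mounted at the origin on a cart in front of the work surface, level with it; the furniture and walls round the work are solid. World frame = base frame: x ahead of the robot, y to its left, z up, the work surface at z = 0. Lengths are in m, angles in rad, forces in N, time in s.
With the tool pointing down it reaches from about 0.375 to 0.75 m from the base axis. Payload 9 kg.
Tool frame: the origin (TCP) lies on the mounting face of the last link; the fingertips stand 173 mm ahead of it and the grasp point (between the pads) lies 155 mm ahead of it (r.grip_point_offset is the distance from the TCP to the grasp point, in m); y points along the fingers, z is the direction in which the jaws open and shut, and the axes are right-handed (so a half turn about y gives the same grasp; the last joint's range is limited). The gripper opens to 85 mm and grips with 20 to 120 N. Pads are 22 mm wide; open, the fingers measure 114 mm over their backs; the gripper's body (76 mm by 85 mm) begins 54 mm behind the grasp point. The pads swing forward as they close: fully open they stand 13 mm farther back than shut.
Start: joints at [-1.414, 0.104, 0.097, 1.564, 0, 1.353], TCP at [0.22, -0.558, 0.405] pointing down, gripper open.
Joint ranges: [-2.99, 2.99], [-0.84, 1.86], [-1.1, 1.16], [-1.84, 2.11], [-1.51, 1.56], [-3.14, 3.14]. Speed limits (rad/s): [2.22, 2.22, 2.57, 3.14, 3.14, 3.14].

## Interface

Orientations are given as a unit quaternion [x, y, z, w].
In Python, from station import r gives the robot as it stands.
- The arm moves only by the tool carry_out, never from a script. Its argument "steps" is text: rows parted by semicolons, each of 6 numbers parted by spaces: the shift along the tool's x, y, z scaled (see below), then the turn, a rotation vector about the tool's x, y, z scaled (see below). In form: x y z rx ry rz; .... A call has 1 to 10 rows; each row is the pose to reach, as a shift and turn from the pose measured when the call began, along the tool's axes at that moment; what a row does not reach only later rows make up. The controller multiplies each number of a shift by 0.12 m and each number of a turn by 2 rad. A row lasts 1/10 s, in which the tool goes at most 50 mm and 8.59 degrees, less where a joint would pass 70% of its speed; a pose out of reach is approached as far as the arm can. A call with a number of a shift or a turn outside -1 to 1 is refused whole. A call with a gripper value outside its range is refused whole. "grip" is the opening, from 0 (shut) to 1 (fully open), set as the call begins (left out, the last holds). The fingers move at their own pace and stop on an object; "squeeze" is the grip in N (left out, the last holds). Time passes only in rows, so rows that repeat a pose let the fingers close. It gives the time, the measured TCP pose, the force and the opening at its end, in the units of the state.
- r.state(): the state, without advancing time (a new reading comes with each control period).
- r.get_image(name): name is "scene" or "top"; returns a dict with "pixels" (400x640x3 uint8, red, green, blue), "depth" (400x640 float32, m along the optical axis (not along the pixel's ray), 0 where there is no reading), "intrinsics" (3x3 intrinsics, pixels), "T" (4x4, takes a point from camera to world coordinates). Camera axes: x right, y up, looking along -z (the intrinsics and any distortion apply to the point x, -y, -z); pixel columns grow to the right and rows downward; lengths in m; the calibration is good to about 2 mm. A picture is of the moment at which its call begins.
- r.job_done(): hands the job in, once; it reports no verdict.
Trained networks look in the newest picture that a camera, given by its name, has taken for a name from the list of things; names that differ only in an ending like _2 or _b are one class to them, and where a whole thing is asked for, a point or a joint stands for the part that bears it (a point fixed in the world has none). Each returns a list of dicts, best first, with "score" (0 to 1); they miss things now and then, are a little off and sometimes report something else, mostly with a low value. They report only what shows in the picture. A call takes as long as a camera call.
- r.find_in(label, camera): "point" ([x, y, z] in m, in world coordinates, good to about 4 mm: the middle of the surface that is visible of it).
The state is a dict: "time_s": time; "joint_positions": joint angles; "qvel": joint speeds; "joint_torque": joint torques, N m; "position": TCP position; "tcp_rot": TCP orientation; "contact_force": force on the tool from outside, world axes, zero at the start; "ft_torque": the same for the moment, N m; "width": opening from 0.0 (shut) to 1.0 (fully open).
Only numpy, scipy, OpenCV 4.12 (cv2) and the standard library are available. Lean on these libraries where they do the work, as an engineer would, in place of code of your own. Each camera call takes 0.05 s, during which the arm holds its last target.

## Working session

There is one attempt and no reset: what is moved stays moved. The work goes in short steps, Python scripts to look and compute and a tool call to move; the robot and the scene stay as the last step left them, time stands still between calls to the robot, and variables do not carry over. Pictures are saved under pics/ and viewed, and the job is handed in when it is done.

Besides the shell and the picture viewer there is one more tool, called after "Request:" in YAML: its name, and indented under it one key for each argument. carry_out: Moves the arm, as the interface text tells. Shifts and turns lie within -1 to 1; 1 stands for 0.12 m of shift or 2 rad of turn. Its arguments: {"type":"object","properties":{"steps":{"type":"string"},"grip":{"type":"number"},"squeeze":{"type":"number"}},"required":["steps"]}

```bash
mkdir -p pics; ls
python3 - <<'E'
from station import r
import cv2,numpy as np
s=r.state();print(s)
for c in("scene","top"):
    im=r.get_image(c);cv2.imwrite(f"pics/{c}0.png",im["pixels"][:,:,::-1]);np.savez(f"{c}0.npz",**im)
    print(c,im["T"].round(3).tolist(),im["intrinsics"].tolist())
    for n in ("suction_unit","right_seal","gauge_dial","lever_grip","lever","jar_right","jar_left","gel_pump","water_cup"):
        print(n,[(np.round(d["point"],3).tolist(),round(d["score"],2)) for d in r.find_in(n,c)[:3]])
print(r.grip_point_offset, r.state()["time_s"])
E
```

```text
pics
{'time_s': 0.0, 'joint_positions': array([-1.41367609e+00,  1.04704959e-01,  9.64607361e-02,  1.56390403e+00,
        1.30688376e-05,  1.35313267e+00]), 'qvel': array([ 0.00058423, -0.00089078, -0.00016937, -0.00162598,  0.00143342,
       -0.0009365 ]), 'joint_torque': array([-2.46943937e-04, -5.56931376e+01,  5.03646255e+01,  1.67617283e-02,
       -2.91804035e-04, -8.80783148e-06]), 'position': array([ 0.2196562 , -0.55822984,  0.40391416]), 'tcp_rot': array([-0.13171285,  0.69520524, -0.69425   ,  0.13175102]), 'contact_force': array([-0.65449839,  0.55143319, -0.88325342]), 'ft_torque': array([-0.03232273, -0.04620973,  0.00289536]), 'width': 0.9978613945632503}
scene [[-0.794, 0.251, -0.554, 0.049], [-0.608, -0.31, 0.731, 0.765], [0.012, 0.917, 0.399, 0.447], [0.0, 0.0, 0.0, 1.0]] [[383.67089496747064, 0.0, 325.93233923250875], [0.0, 383.67089496747064, 196.80455038091952], [0.0, 0.0, 1.0]]
suction_unit [([0.576, 0.159, 0.086], 0.55)]
right_seal [([0.576, 0.156, 0.088], 0.71)]
gauge_dial [([0.575, 0.161, 0.085], 0.78)]
lever_grip [([0.572, 0.131, 0.178], 0.8)]
lever [([0.574, 0.134, 0.177], 0.7)]
jar_right [([0.58, 0.159, 0.087], 0.62)]
jar_left [([0.496, 0.198, 0.088], 0.76)]
gel_pump [([0.605, 0.346, 0.098], 0.74)]
water_cup [([0.459, 0.304, 0.068], 0.67)]
top [[-0.016, 0.998, -0.069, 0.45], [-1.0, -0.016, 0.005, 0.15], [0.004, 0.069, 0.998, 1.1], [0.0, 0.0, 0.0, 1.0]] [[493.25508913974653, 0.0, 317.6422023915298], [0.0, 493.25508913974653, 199.081445550595], [0.0, 0.0, 1.0]]
suction_unit [([0.575, 0.104, 0.129], 0.63)]
right_seal [([0.575, 0.102, 0.124], 0.65)]
gauge_dial [([0.395, 0.272, 0.025], 0.32)]
lever_grip [([0.571, 0.138, 0.175], 0.65)]
lever [([0.572, 0.136, 0.173], 0.67)]
jar_right [([0.509, 0.022, 0.102], 0.71)]
jar_left [([0.515, 0.168, 0.104], 0.73)]
gel_pump [([0.61, 0.322, 0.136], 0.58)]
water_cup [([0.47, 0.307, 0.034], 0.87)]
0.1547 1.0
```

View images.

View pics/scene0.png

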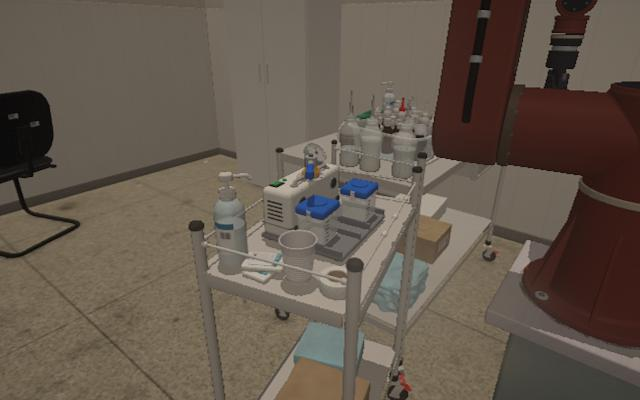

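View pics/top0.png

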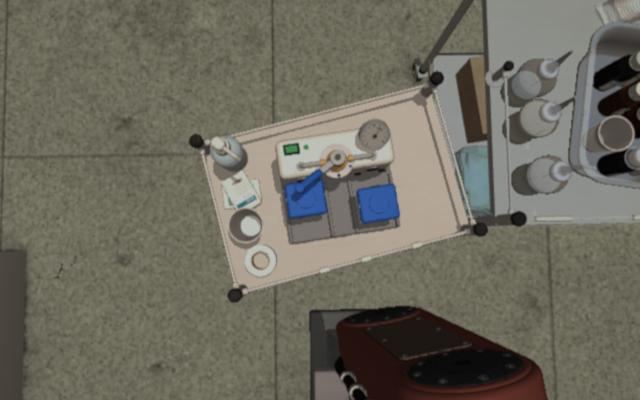

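```bash
cat > h.py <<'E'
import numpy as np,cv2
def cloud(im):
    d=im["depth"];K=im["intrinsics"];T=im["T"]
    v,u=np.mgrid[:400,:640]
    P=np.stack([(u-K[0,2])/K[0,0]*d,-(v-K[1,2])/K[1,1]*d,-d],-1)
    W=P@T[:3,:3].T+T[:3,3]; W[d==0]=np.nan
    return W
def proj(im,p):
    K=im["intrinsics"];T=im["T"];c=T[:3,:3].T@(np.asarray(p,float)-T[:3,3])
    return K[0,2]+K[0,0]*c[0]/-c[2],K[1,2]+K[1,1]*-c[1]/-c[2]
E
python3 - <<'E'
from h import *
im=np.load("top0.npz");W=cloud(im);px=im["pixels"].astype(int)
z=W[...,2];roi=np.zeros(z.shape,bool);roi[80:300,190:490]=1
inx=(W[...,0]>.3)&(W[...,0]<.8)&roi
for lo,hi,nm in((.122,.138,"housing"),(.012,.024,"base"),(.1,.115,"lids"),(.155,.185,"lever"),(-.01,.008,"table")):
    m=(inx&(z>lo)&(z<hi)).astype(np.uint8)
    n,l,st,c=cv2.connectedComponentsWithStats(m)
    for i in range(1,n):
        if st[i,4]>60:
            p=W[l==i];R=cv2.minAreaRect(p[:,:2].astype(np.float32)*1000)
            print(nm,st[i],np.median(p,0).round(4),[np.round(q,1) for q in R])
blue=inx&(px[...,2]>px[...,0]+50)&(px[...,2]>90)
for lo,hi in((.09,.12),(.15,.19)):
    m=(blue&(z>lo)&(z<hi)).astype(np.uint8)
    n,l,st,c=cv2.connectedComponentsWithStats(m)
    for i in range(1,n):
        if st[i,4]>40:
            p=W[l==i];print("blue",st[i],np.median(p,0).round(4),p.mean(0).round(4),[np.round(q,1) for q in cv2.minAreaRect(p[:,:2].astype(np.float32)*1000)])
# rails/posts heights
m=inx&(z>.03)
big=np.clip((z+.05)/.3*255,0,255);big=np.nan_to_num(big).astype(np.uint8)
cv2.imwrite("pics/hm.png",cv2.resize(cv2.applyColorMap(big[70:310,180:500],cv2.COLORMAP_JET),None,fx=2.4,fy=2.4,interpolation=0))
cv2.imwrite("pics/topz.png",cv2.resize(im["pixels"][90:250,250:450,::-1],None,fx=4,fy=3.6,interpolation=cv2.INTER_CUBIC)[:600])
s=np.load("scene0.npz");cv2.imwrite("pics/scz.png",cv2.resize(s["pixels"][140:300,200:440,::-1],None,fx=3.3,fy=3.3,interpolation=cv2.INTER_CUBIC))
for name,(u,v) in dict(fl=(235,295),fr=(480,229),bl=(196,141),br=(436,78),frail=(345,269),brail=(300,110),gauge=(374,135)).items():
    w=W[v-3:v+4,u-3:u+4].reshape(-1,3);print(name,w[np.nanargmax(w[:,2])].round(3))
E
```

```text
housing [ 276  130  118   49 3166] [0.609  0.1316 0.1296] [array([604.2, 109.4]), array([ 91.9, 231.1]), np.float64(7.7)]
housing [219 135  21  21 169] [0.631  0.3126 0.131 ] [array([632.1, 316.2]), array([53.2, 19.4]), np.float64(42.1)]
housing [210 145  26  21 198] [0.5999 0.3366 0.1305] [array([603.8, 338.8]), array([57.1, 23.9]), np.float64(60.8)]
base [221 156  41  54 601] [0.545  0.3149 0.0219] [array([557. , 321.8]), array([114.4,  79.7]), np.float64(17.0)]
base [ 290  168  108   76 3203] [0.4817 0.095  0.0177] [array([509.2,  94.5]), array([132.7, 240.6]), np.float64(8.0)]
base [237 214  23  24  75] [0.4727 0.3118 0.0179] [array([470.3, 300.2]), array([41.9, 51.8]), np.float64(72.0)]
base [249 245  26  12  83] [0.4151 0.2633 0.0229] [array([415.3, 269.7]), array([22.4, 53.9]), np.float64(4.8)]
base [246 257  12  19  65] [0.3806 0.2918 0.0228] [array([380.4, 292.4]), array([39.8, 19.9]), np.float64(24.1)]
lids [190 134  13  15 147] [0.6407 0.3921 0.1053] [array([641.9, 392.7]), array([26.5, 26.6]), np.float64(20.4)]
lids [ 284  179   43   40 1137] [0.5157 0.1687 0.1041] [array
[... 1261 characters left out ...]
3  72  21 107] [ 0.3409  0.2245 -0.0006] [array([341.2, 223.2]), array([  3.4, 162.6]), np.float64(14.0)]
blue [ 285  180   42   38 1148] [0.5166 0.1687 0.104 ] [0.5171 0.1696 0.1042] [array([521.1, 170.3]), array([70.6, 78.5]), np.float64(7.6)]
blue [ 357  184   42   39 1296] [0.5085 0.024  0.1039] [0.5086 0.0239 0.104 ] [array([508.8,  23.4]), array([69.9, 77.7]), np.float64(8.0)]
blue [294 169  29  25 270] [0.5463 0.1652 0.1762] [0.547  0.1647 0.176 ] [array([549.1, 164.2]), array([18.2, 61.5]), np.float64(40.1)]
fl [0.328 0.318 0.11 ]
fr [ 0.451 -0.182  0.112]
bl [0.644 0.392 0.11 ]
br [ 0.762 -0.098  0.114]
frail [0.381 0.097 0.066]
brail [ 0.917  0.208 -0.79 ]
gauge [0.638 0.04  0.173]
```

View pics/topz.png

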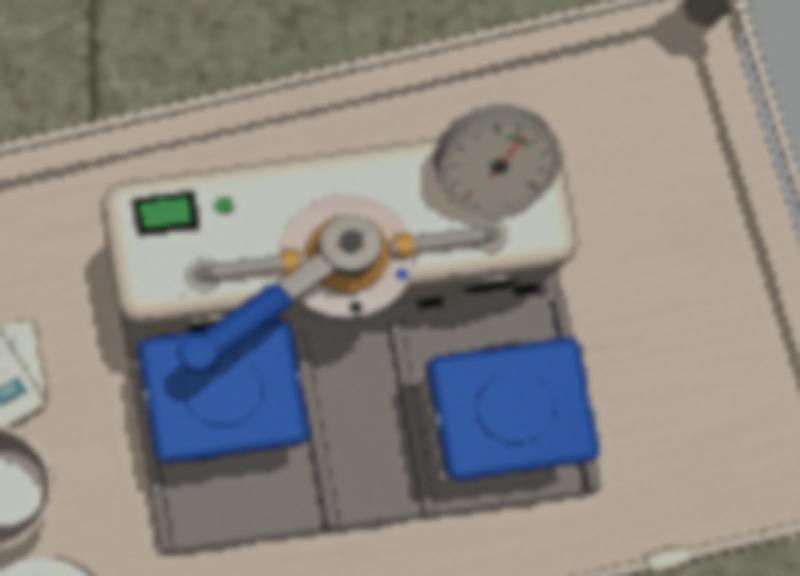

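View pics/scz.png

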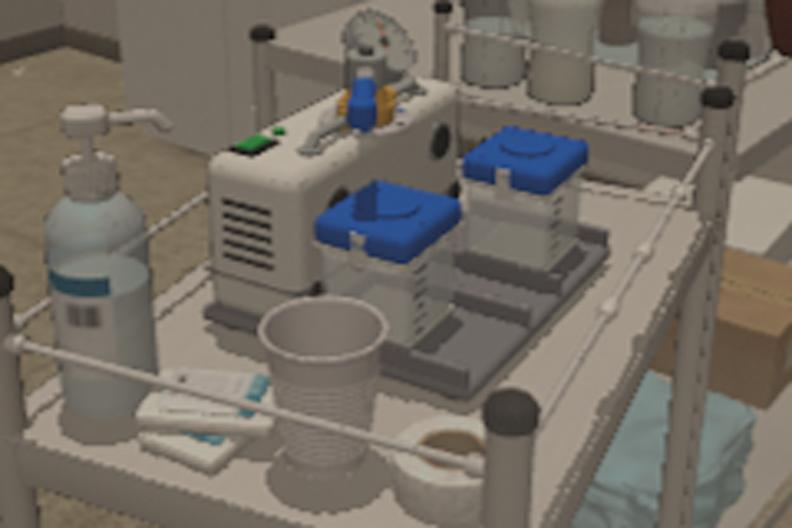

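```bash
cat >> h.py <<'E'
from scipy.spatial.transform import Rotation as Ro
A=np.radians(8.0);O=np.array([.546,.101,0])
U=Ro.from_euler('z',A).as_matrix()
def u2w(p): return U@np.array(p,float)+O
def w2u(p): return U.T@(np.array(p,float)-O)
def target(p_tip_u, yaw_u, s, down=.1547):
    """grasp point at unit coords, jaw axis at yaw_u (rad) from unit y; choose nearest half turn"""
    R0=Ro.from_quat(s["tcp_rot"]).as_matrix()
    a=A+np.pi/2+yaw_u; best=None
    for k in(0,1):
        z=np.array([np.cos(a+k*np.pi),np.sin(a+k*np.pi),0]);x=np.array([0,0,-1.]);y=np.cross(z,x)
        R=np.stack([x,y,z],1);rv=Ro.from_matrix(R0.T@R).as_rotvec()
        if best is None or np.linalg.norm(rv)<np.linalg.norm(best): best=rv
    d=R0.T@(u2w(p_tip_u)+[0,0,down]-s["position"])
    return (d/.12).round(3),(best/2).round(3)
E
python3 - <<'E'
from h import *
from station import r
s=r.state();print(Ro.from_quat(s["tcp_rot"]).as_matrix().round(3))
im=np.load("top0.npz")
print("stem px",proj(im,u2w([.045,0,.18])),"gauge",proj(im,u2w([.078,-.078,.162])), "corner fr base",proj(im,u2w([-.105,-.122,.018])))
print("cur grip pt unit",w2u(s["position"]))
print(w2u([.5084,.0235,0]))
for p in ([-.12,-.072,.2],[-.115,-.072,.05]):
    print(p,u2w(p),target(p,0,s))
E
```

```text
[[-0.931 -0.     0.366]
 [-0.366 -0.    -0.931]
 [ 0.    -1.     0.   ]]
stem px (np.float64(337.46026096981916), np.float64(157.8519665040904)) gauge (np.float64(374.3665358064349), np.float64(136.2606010861536)) corner fr base (np.float64(399.9797942624567), np.float64(227.64375147955786))
cur grip pt unit [-0.41491115 -0.60751596  0.40473164]
[-0.04801999 -0.07151287  0.        ]
[-0.12, -0.072, 0.2] [0.4371883  0.01299993 0.2       ] (array([-3.43 ,  0.416, -3.767]), array([0.092, 0.092, 0.781]))
[-0.115, -0.072, 0.05] [0.44213964 0.01369579 0.05      ] (array([-3.471,  1.666, -3.757]), array([0.092, 0.092, 0.781]))
```

```bash
python3 - <<'E'
s=open("h.py").read()
s=s.replace("x=np.array([0,0,-1.]);y=np.cross(z,x)","y=np.array([0,0,-1.]);x=np.cross(y,z)")
open("h.py","w").write(s)
E
cat > t.py <<'E'
import sys
from h import *
from station import r
s=r.state();v=[float(a) for a in sys.argv[1:]]
g=w2u(s["position"]-[0,0,.1547]);print("t",s["time_s"],"tip_u",g.round(4),"F_u",(U.T@s["contact_force"]).round(1),"w",round(s["width"],2),"q",s["joint_positions"].round(2))
for i in range(0,len(v),4):
    print(v[i:i+4],*target(v[i:i+3],v[i+3],s))
E
python3 t.py -.118 -.072 .2 0
```

```text
t 1.0 tip_u [-0.4149 -0.6075  0.25  ] F_u [0.9 0.6 0.5] w 1.0 q [-1.41  0.1   0.1   1.56 -0.    1.35]
[-0.118, -0.072, 0.2, 0.0] [-3.446  0.416 -3.763] [-0.     0.118  0.   ]
```

Request:
carry_out:
  steps: "-0.9 0 -0.98 0 0 0;-0.9 0 -0.98 0 0 0;-0.9 0 -0.98 0 0 0;-0.9 0 -0.98 0 0 0"
  grip: 0.35

```text
time_s: 1.4
position: [0.2785, -0.4057, 0.4052]
tcp_rot: [-0.133, 0.695, -0.694, 0.133]
contact_force: [-0.4, -0.6, 0.3]
width: 0.347
```

Request:
carry_out:
  steps: "-0.9 0 -0.98 0 0 0;-0.9 0 -0.98 0 0 0;-0.9 0 -0.98 0 0 0;-0.9 0 -0.98 0 0 0"

```text
time_s: 1.8
position: [0.3364, -0.2536, 0.4059]
tcp_rot: [0.133, -0.694, 0.694, -0.134]
contact_force: [0.3, 0.1, -0.1]
width: 0.35
```

Request:
carry_out:
  steps: "-0.9 0 -0.98 0 0 0;-0.9 0 -0.98 0 0 0;-0.9 0 -0.98 0 0 0;-0.9 0 -0.98 0 0 0"

```text
time_s: 2.2
position: [0.3938, -0.1012, 0.4064]
tcp_rot: [0.134, -0.694, 0.694, -0.136]
contact_force: [-0.4, -0.4, 0.2]
width: 0.349
```

```bash
python3 t.py -.118 -.072 .2 0  -.118 -.072 .055 0
```

```text
t 2.2 tip_u [-0.1788 -0.1791  0.2517] F_u [-0.5 -0.3  0.2] w 0.35 q [-0.58 -0.5  -0.43  1.64  0.    2.18]
[-0.118, -0.072, 0.2, 0.0] [-0.707  0.432 -0.743] [-0.     0.122 -0.001]
[-0.118, -0.072, 0.055, 0.0] [-0.704  1.641 -0.744] [-0.     0.122 -0.001]
```

Request:
carry_out:
  steps: "-0.71 0.43 -0.74 0 0.122 0;-0.71 0.43 -0.74 0 0.122 0;-0.71 0.43 -0.74 0 0.122 0;-0.71 0.43 -0.74 0 0.122 0;-0.71 0.43 -0.74 0 0.122 0"

```text
time_s: 2.7
position: [0.4398, 0.0135, 0.3546]
tcp_rot: [-0.05, 0.705, -0.705, 0.051]
contact_force: [-0.0, -0.1, 0.3]
width: 0.349
```

```bash
python3 t.py -.118 -.072 .062 0 -.095 -.072 .062 0
```

```text
t 2.7 tip_u [-0.1173 -0.0718  0.1999] F_u [-0.  -0.1  0.3] w 0.35 q [-0.27 -0.4  -0.45  1.52  0.    2.73]
[-0.118, -0.072, 0.062, 0.0] [8.000e-03 1.149e+00 1.000e-03] [-0.     0.002 -0.001]
[-0.095, -0.072, 0.062, 0.0] [-0.184  1.15   0.002] [-0.     0.002 -0.001]
```

Request:
carry_out:
  steps: "0 0.4 0 0 0 0;0 0.8 0 0 0 0;0 1 0 0 0 0;0 1 0 0 0 0"

```text
time_s: 3.1
position: [0.4387, 0.0123, 0.2318]
tcp_rot: [-0.051, 0.706, -0.705, 0.048]
contact_force: [-0.5, -0.9, -1.0]
width: 0.351
```

Request:
carry_out:
  steps: "0 0.08 0 0 0 0;0 0.15 0 0 0 0;0 0.15 0 0 0 0"

```text
time_s: 3.4
position: [0.4388, 0.0119, 0.2138]
tcp_rot: [-0.05, 0.706, -0.705, 0.048]
contact_force: [-0.5, 0.1, 0.9]
width: 0.354
```

```bash
python3 t.py -.095 -.072 .062 0 -.063 -.072 .062 0
python3 - <<'E'
from station import r
import cv2
for c in("scene","top"):
    im=r.get_image(c);p=im["pixels"][...,::-1]
    p=p[120:280,210:450] if c=="scene" else p[90:250,230:470]
    cv2.imwrite(f"pics/{c}1.png",cv2.resize(p,None,fx=3.3,fy=3.3,interpolation=2))
E
```

```text
t 3.4 tip_u [-0.1186 -0.0733  0.0591] F_u [-0.4  0.1  0.9] w 0.35 q [-0.27 -0.35 -0.67  1.25  0.    2.73]
[-0.095, -0.072, 0.062, 0.0] [-0.196 -0.025 -0.011] [0.001 0.    0.001]
[-0.063, -0.072, 0.062, 0.0] [-0.463 -0.025 -0.011] [0.001 0.    0.001]
```

View pics/scene1.png

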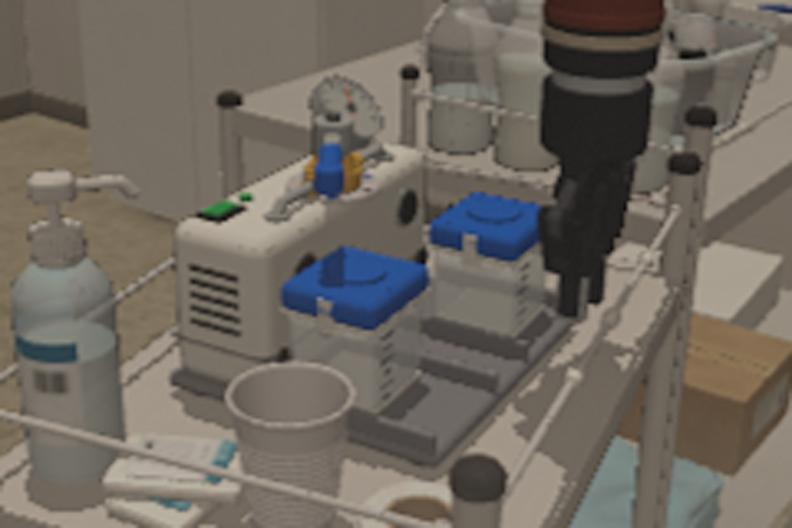

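Request:
carry_out:
  steps: "0 -0.07 0 0 0 0;-0.06 -0.07 0 0 0 0;-0.12 -0.07 0 0 0 0;-0.18 -0.07 0 0 0 0;-0.24 -0.07 0 0 0 0;-0.3 -0.07 0 0 0 0;-0.35 -0.07 0 0 0 0;-0.38 -0.07 0 0 0 0"

```text
time_s: 4.3
position: [0.4847, 0.0186, 0.2227]
tcp_rot: [-0.051, 0.706, -0.705, 0.049]
contact_force: [-1.0, -0.0, -0.3]
width: 0.35
```

```bash
cat > look.py <<'E'
import sys
from h import *
from station import r
n=sys.argv[1]
im=r.get_image("top");W=cloud(im);px=im["pixels"].astype(int);z=W[...,2]
m=((px[...,2]>px[...,0]+40)&(px[...,2]>70)&(z>.09)&(z<.12)).astype(np.uint8);m[:,:270]=0;m[:,430:]=0;m[:140]=0;m[245:]=0
k,l,st,c=cv2.connectedComponentsWithStats(m)
for i in range(1,k):
    if st[i,4]>40:
        p=(W[l==i]-O)@U; print("lid",st[i],"min",np.percentile(p,2,axis=0).round(4),"max",np.percentile(p,98,axis=0).round(4))
cv2.imwrite(f"pics/top{n}.png",cv2.resize(px[90:250,250:450,::-1].astype(np.uint8),None,fx=3.7,fy=3.7,interpolation=2))
if len(sys.argv)>2:
    im=r.get_image("scene");cv2.imwrite(f"pics/scene{n}.png",cv2.resize(im["pixels"][120:280,210:450,::-1],None,fx=3.3,fy=3.3,interpolation=2))
E
python3 t.py -.063 -.072 .07 0; python3 look.py 2 1
```

```text
t 4.3 tip_u [-0.0722 -0.0731  0.068 ] F_u [-1.   0.1 -0.3] w 0.35 q [-0.23 -0.2  -0.53  1.24  0.    2.77]
[-0.063, -0.072, 0.07, 0.0] [-0.076 -0.017 -0.009] [0.001 0.    0.001]
lid [355 174  23  37 598] min [-0.0542 -0.0751  0.0992] max [ 0.0111 -0.0332  0.109 ]
lid [ 285  179   42   40 1176] min [-0.0493  0.0342  0.0988] max [0.017  0.1098 0.1099]
```

View pics/scene2.png

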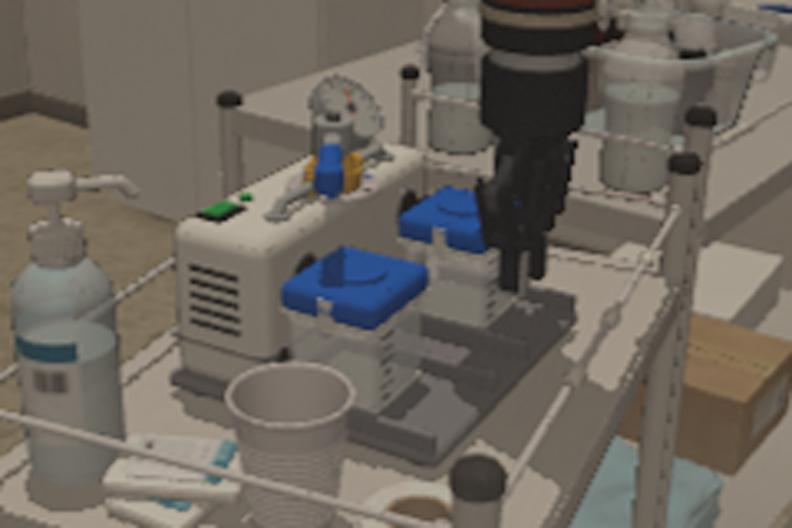

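View pics/top2.png

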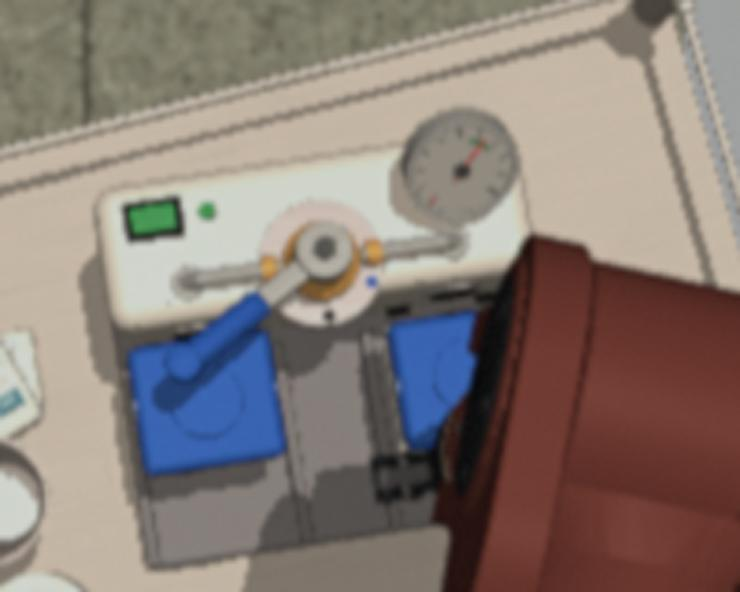

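Request:
carry_out:
  steps: "-0.02 0 0 0 0 0;-0.04 0 0 0 0 0;-0.05 0 0 0 0 0;-0.05 0 0 0 0 0"

```text
time_s: 4.8
position: [0.4906, 0.0194, 0.2228]
tcp_rot: [-0.05, 0.706, -0.705, 0.049]
contact_force: [-0.1, -1.0, 0.3]
width: 0.348
```

Request:
carry_out:
  steps: "-0.01 0 0 0 0 0;-0.02 0 0 0 0 0;-0.02 0 0 0 0 0"

```text
time_s: 5.1
position: [0.4931, 0.0197, 0.2229]
tcp_rot: [-0.05, 0.706, -0.705, 0.049]
contact_force: [-1.0, 0.2, -0.2]
width: 0.348
```

```bash
python3 t.py ; python3 look.py 3
```

```text
t 5.1 tip_u [-0.0637 -0.0732  0.0682] F_u [-1.   0.3 -0.2] w 0.35 q [-0.23 -0.17 -0.51  1.24  0.    2.78]
lid [354 170  23  37 582] min [-0.0459 -0.0746  0.0987] max [ 0.0195 -0.0333  0.1089]
lid [ 285  179   42   40 1175] min [-0.0493  0.0342  0.0994] max [0.0171 0.1099 0.1093]
```

Request:
carry_out:
  steps: "-0.01 0 0 0 0 0;-0.02 0 0 0 0 0;-0.02 0 0 0 0 0"

```text
time_s: 5.45
position: [0.4944, 0.0201, 0.2221]
tcp_rot: [-0.052, 0.706, -0.705, 0.048]
contact_force: [-8.7, -1.1, 2.1]
width: 0.347
```

```bash
python3 t.py ; python3 look.py 4
```

```text
t 5.45 tip_u [-0.0624 -0.0729  0.0674] F_u [-8.8  0.1  2.1] w 0.35 q [-0.22 -0.17 -0.5   1.24 -0.    2.78]
lid [354 170  22  37 566] min [-0.0451 -0.0728  0.0989] max [ 0.0204 -0.0334  0.1089]
lid [ 285  179   42   40 1175] min [-0.0494  0.0342  0.0991] max [0.0173 0.1098 0.1091]
```

Request:
carry_out:
  steps: "-0.03 0 0 0 0 0;-0.03 0 0 0 0 0;0.1 0 0 0 0 0;0.25 0 0 0 0 0;0.25 -0.35 0 0 0 0;0.25 -0.75 0 0 0 0;0.25 -1 0 0 0 0;0.25 -1 0 0 0 0"

```text
time_s: 6.3
position: [0.4666, 0.0155, 0.3472]
tcp_rot: [0.049, -0.705, 0.706, -0.05]
contact_force: [-0.1, -0.1, -0.8]
width: 0.348
```

Request:
carry_out:
  steps: "0 -0.4 0 0 0 0;0 -0.5 0 0 0 0;0 -0.5 0 0 0 0"

```text
time_s: 6.6
position: [0.467, 0.0155, 0.4093]
tcp_rot: [0.048, -0.705, 0.706, -0.051]
contact_force: [0.2, -0.2, -0.2]
width: 0.347
```

```bash
python3 look.py 5 1; python3 t.py .01 .0606 .26 -1.047 .01 .0606 .17 -1.047 -.025 0 .17 0
```

```text
lid [ 354  168   43   39 1314] min [-0.0481 -0.1086  0.0989] max [ 0.0198 -0.0342  0.1089]
lid [ 284  179   43   40 1179] min [-0.0494  0.0342  0.0994] max [0.0172 0.1099 0.1092]
t 6.7 tip_u [-0.0906 -0.0735  0.2517] F_u [0.7 0.1 0.1] w 0.35 q [-0.25 -0.31 -0.28  1.59 -0.    2.75]
[0.01, 0.0606, 0.26, -1.047] [-0.839 -0.07  -1.117] [-0.     0.524 -0.001]
[0.01, 0.0606, 0.17, -1.047] [-0.838  0.68  -1.118] [-0.     0.524 -0.001]
[-0.025, 0.0, 0.17, 0.0] [-0.546  0.68  -0.613] [-0.001  0.    -0.   ]
```

View pics/top5.png

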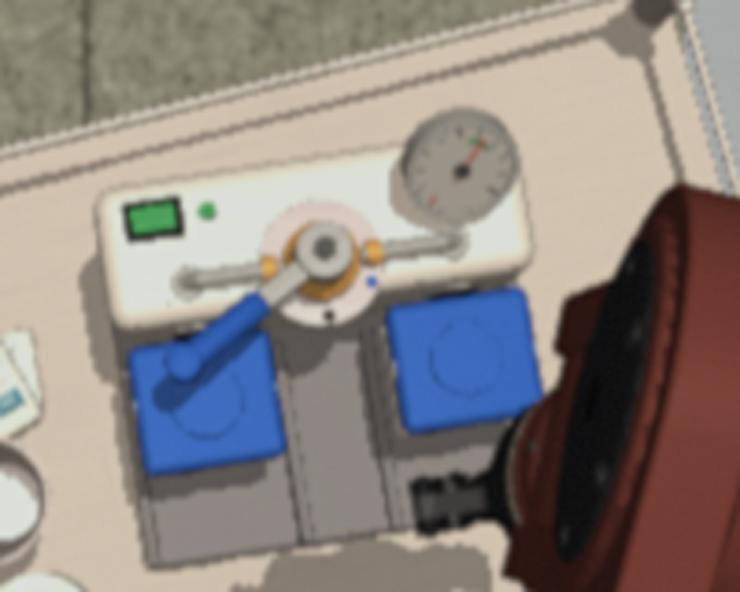

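Request:
carry_out:
  steps: "-0.2 -0.07 -0.3 0 -0.07 0;-0.5 -0.07 -0.6 0 -0.14 0;-0.8 -0.07 -0.95 0 -0.2 0;-0.84 -0.07 -1 0 -0.3 0;-0.84 -0.07 -1 0 -0.36 0;-0.84 -0.07 -1 0 -0.43 0;-0.84 -0.07 -1 0 -0.5 0;-0.84 -0.07 -1 0 -0.55 0"

```text
time_s: 7.5
position: [0.5493, 0.1486, 0.4124]
tcp_rot: [-0.414, 0.574, -0.574, 0.412]
contact_force: [-0.5, -0.8, -0.2]
width: 0.351
```

```bash
python3 t.py .013 .0554 .26 -1.047
python3 - <<'E'
from h import *
im=np.load("top0.npz");W=cloud(im);P=(W-O)@U;z=W[...,2]
for n,x,y in(("stem",.045,0),("grip",.01,.0606),("knob",-.001,.0797)):
    m=np.hypot(P[...,0]-x,P[...,1]-y)<.012; print(n,m.sum(),np.nanmax(z[m]),np.nanmedian(z[m]))
E
```

```text
t 7.5 tip_u [0.0099 0.0467 0.2577] F_u [-0.6 -0.7 -0.2] w 0.35 q [ 0.03  0.01  0.02  1.58 -0.    1.93]
[0.013, 0.0554, 0.26, -1.047] [-0.076 -0.019 -0.01 ] [ 0.001 -0.494  0.   ]
stem 126 0.18703159950396242 0.18048975151611402
grip 146 0.17998613460820534 0.1742941776500041
knob 151 0.18226015301534226 0.17565255203335484
```

Everything on the lever is below z = 0.19, so it clears the gripper body. Next I finish the turn, then descend.

Request:
carry_out:
  steps: "-0.07 0 -0.01 0 -0.07 0;-0.07 0 -0.01 0 -0.14 0;-0.07 0 -0.01 0 -0.22 0;-0.07 0 -0.01 0 -0.29 0;-0.07 0 -0.01 0 -0.36 0;-0.07 0 -0.01 0 -0.43 0;-0.07 0 -0.01 0 -0.494 0;-0.07 0 -0.01 0 -0.494 0"

```text
time_s: 8.3
position: [0.5506, 0.157, 0.4104]
tcp_rot: [0.637, -0.311, 0.308, -0.635]
contact_force: [0.7, 0.3, -0.5]
width: 0.346
```

```bash
python3 t.py .013 .0554 .21 -1.047 .013 .0554 .172 -1.047; python3 look.py 6 1
```

```text
t 8.3 tip_u [0.0124 0.0548 0.2557] F_u [ 0.8  0.2 -0.5] w 0.35 q [ 0.05  0.03  0.03  1.58 -0.    0.95]
[0.013, 0.0554, 0.21, -1.047] [-0.001  0.381  0.009] [ 0.002  0.001 -0.001]
[0.013, 0.0554, 0.172, -1.047] [-0.     0.698  0.01 ] [ 0.002  0.001 -0.001]
lid [376 168  21  37 650] min [-0.0484 -0.1099  0.099 ] max [ 0.0193 -0.0703  0.1093]
```

View pics/scene6.png

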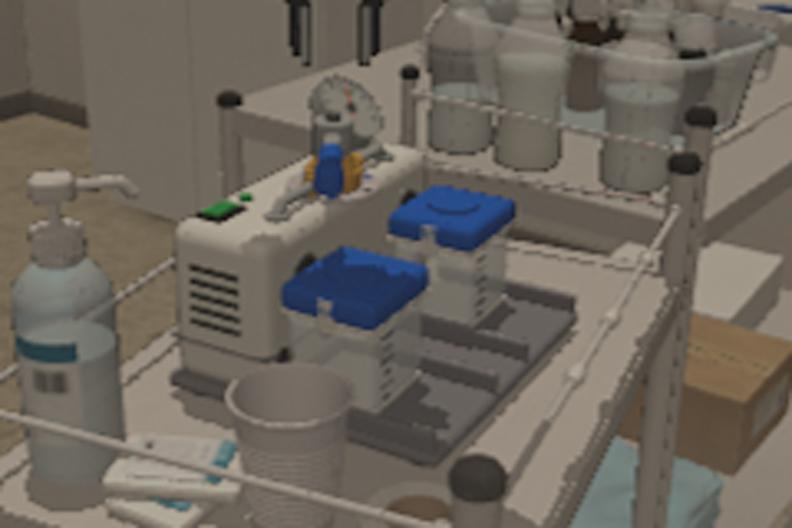

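Request:
carry_out:
  steps: "0 0.2 0.01 0 0 0;0 0.4 0.01 0 0 0;0 0.55 0.01 0 0 0;0 0.65 0.01 0 0 0;0 0.7 0.01 0 0 0;0 0.7 0.01 0 0 0"

```text
time_s: 9.0
position: [0.5511, 0.1576, 0.3264]
tcp_rot: [0.636, -0.313, 0.31, -0.634]
contact_force: [-0.0, -0.7, 0.4]
width: 0.351
```

```bash
python3 look.py 7 1
cat > arc.py <<'E'
import sys
# arc targets: lever tool angle list (rad) at radius R, z
R=float(sys.argv[1]);z=float(sys.argv[2])
from h import *
from station import r
s=r.state();g=w2u(s["position"]-[0,0,.1547])
print("t",s["time_s"],"tip_u",g.round(4),"tool lever ang",round(np.arctan2(g[1],.045-g[0])*-1+np.pi/3,3),"rad",np.hypot(g[1],.045-g[0]).round(4),"F_u",(U.T@s["contact_force"]).round(1),"w",round(s["width"],2),"j6",s["joint_positions"][5].round(2))
for q in map(float,sys.argv[3:]):
    a=np.pi/3-q
    p=[.045-R*np.cos(a),R*np.sin(a),z]
    print(q,*target(p,-a,s))
E
python3 arc.py .064 .172 0 .1 .2 .3 .4 .5 .6 .7 .8
```

```text
lid [ 365  168   32   38 1014] min [-0.0483 -0.1093  0.0994] max [ 0.0197 -0.0512  0.1091]
t 9.1 tip_u [0.0134 0.0553 0.1732] tool lever ang -0.004 rad 0.0637 F_u [-0.4  1.1  0.1] w 0.35 j6 0.96
0.0 [-0.002  0.01  -0.002] [ 0.001 -0.002 -0.001]
0.1 [ 0.     0.01  -0.055] [ 0.001 -0.052 -0.001]
0.2 [ 0.009  0.01  -0.108] [ 0.001 -0.102 -0.001]
0.3 [ 0.022  0.01  -0.16 ] [ 0.001 -0.152 -0.001]
0.4 [ 0.041  0.01  -0.21 ] [ 0.001 -0.202 -0.001]
0.5 [ 0.064  0.011 -0.257] [ 0.001 -0.252 -0.001]
0.6 [ 0.092  0.011 -0.303] [ 0.001 -0.302 -0.001]
0.7 [ 0.124  0.011 -0.345] [ 0.001 -0.352 -0.001]
0.8 [ 0.161  0.011 -0.384] [ 0.001 -0.402 -0.001]
```

View pics/scene7.png

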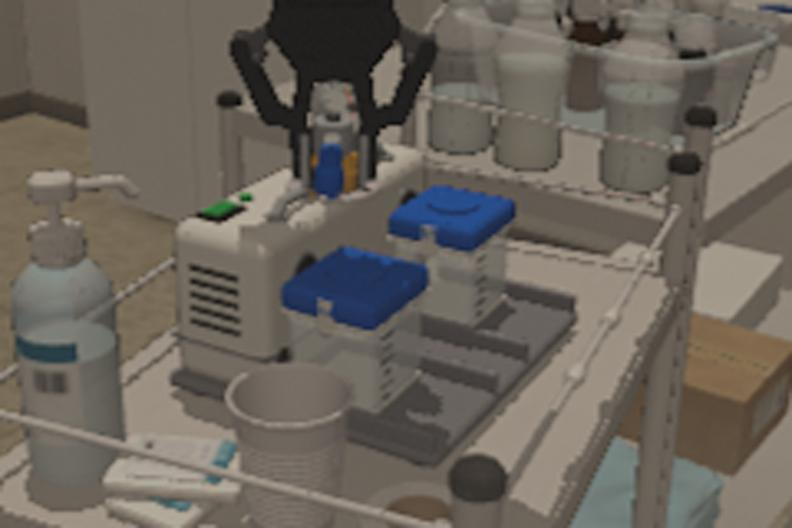

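Request:
carry_out:
  steps: "0 0.01 -0.055 0 -0.05 0;0.01 0.01 -0.108 0 -0.1 0;0.022 0.01 -0.16 0 -0.15 0;0.041 0.01 -0.21 0 -0.2 0;0.064 0.01 -0.257 0 -0.25 0;0.092 0.01 -0.303 0 -0.3 0;0.124 0.01 -0.345 0 -0.35 0;0.161 0.01 -0.384 0 -0.4 0;0.161 0.01 -0.384 0 -0.4 0"

```text
time_s: 10.0
position: [0.5273, 0.1134, 0.3281]
tcp_rot: [0.707, -0.04, 0.039, -0.705]
contact_force: [0.1, -2.2, 2.1]
width: 0.349
```

```bash
python3 look.py 8 1; python3 arc.py .064 .172 .85 .9 .95 1 1.05
```

```text
lid [285 183  15  35 418] min [-0.0483  0.0862  0.0995] max [0.0182 0.1104 0.1076]
t 10.1 tip_u [-0.0167  0.0154  0.1732] tool lever ang 0.802 rad 0.0636 F_u [-0.3 -1.9  1.3] w 0.35 j6 0.09
0.85 [-0.002  0.01  -0.026] [ 0.001 -0.029 -0.001]
0.9 [-0.     0.01  -0.052] [ 0.001 -0.054 -0.001]
0.95 [ 0.003  0.01  -0.079] [ 0.001 -0.079 -0.001]
1.0 [ 0.008  0.01  -0.105] [ 0.001 -0.104 -0.001]
1.05 [ 0.014  0.01  -0.131] [ 0.001 -0.129 -0.001]
```

View pics/scene8.png

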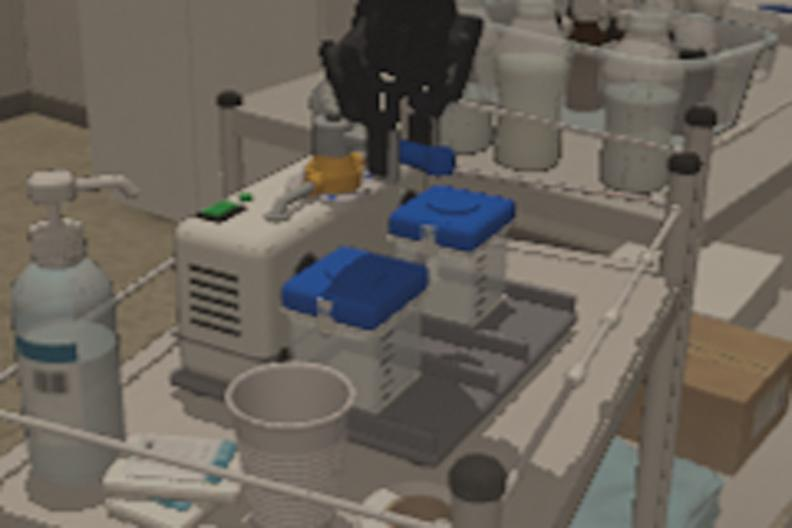

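Request:
carry_out:
  steps: "0 0.01 -0.052 0 -0.054 0;0.008 0.01 -0.105 0 -0.104 0;0.014 0.01 -0.131 0 -0.129 0;0.014 0.01 -0.131 0 -0.129 0"

```text
time_s: 10.5
position: [0.5273, 0.0982, 0.327]
tcp_rot: [0.706, 0.05, -0.05, -0.705]
contact_force: [0.9, 0.3, -0.1]
width: 0.348
```

```bash
python3 look.py 9 1; python3 arc.py .064 .172 1.05
```

```text
lid [285 180  30  38 854] min [-0.0485  0.0587  0.0994] max [0.019  0.11   0.1094]
t 10.6 tip_u [-1.890e-02  1.000e-04  1.722e-01] tool lever ang 1.045 rad 0.0639 F_u [-0.3  1.3  0. ] w 0.35 j6 -0.2
1.05 [-0.001  0.002 -0.003] [ 0.001 -0.001 -0.001]
```

View pics/scene9.png

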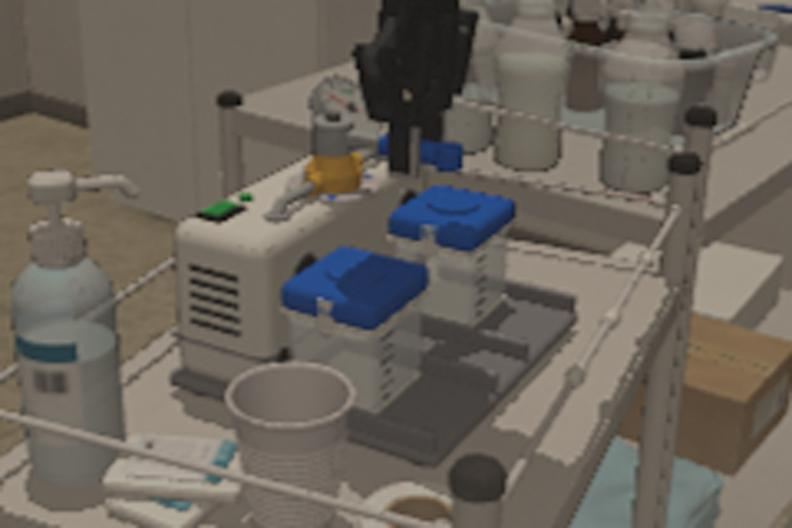

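View pics/top9.png

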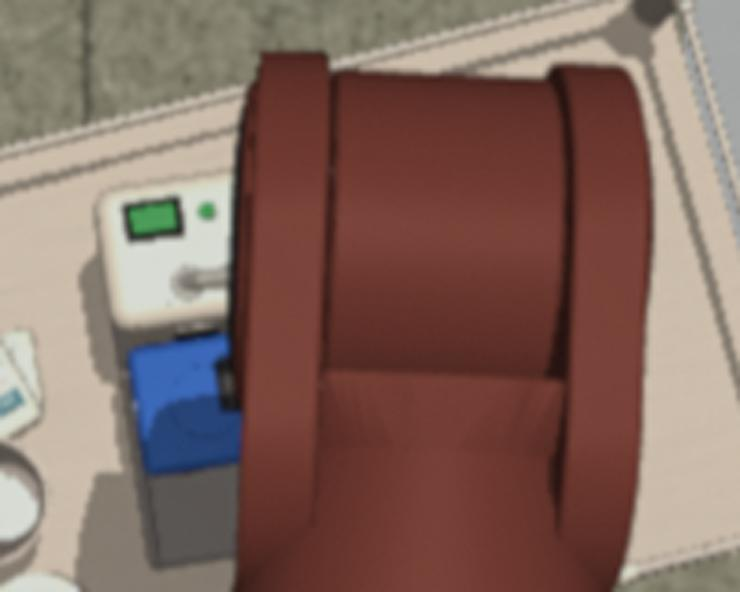

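Request:
carry_out:
  steps: "0 0 0 0 0 0;0 0 0 0 0 0;0 0 0 0 0 0;0 0 0 0 0 0;0 0 0 0 0 0;0 0 0 0 0 0;0 0 0 0 0 0;0 0 0 0 0 0;0 0 0 0 0 0;0 0 0 0 0 0"

```text
time_s: 11.6
position: [0.5272, 0.0985, 0.3269]
tcp_rot: [0.706, 0.049, -0.05, -0.705]
contact_force: [-0.5, -0.2, -0.4]
width: 0.351
```

Request:
carry_out:
  steps: "0 0 0 0 0 0;0 0 0 0 0 0;0 0 0 0 0 0;0 0 0 0 0 0;0 0 0 0 0 0;0 0 0 0 0 0;0 0 0 0 0 0;0 0 0 0 0 0;0 0 0 0 0 0;0 0 0 0 0 0"

```text
time_s: 12.6
position: [0.5272, 0.0985, 0.3269]
tcp_rot: [0.706, 0.049, -0.05, -0.705]
contact_force: [-0.4, 0.2, 0.1]
width: 0.352
```

Request:
carry_out:
  steps: "0 0 0 0 0 0;0 0 0 0 0 0;0 0 0 0 0 0;0 0 0 0 0 0;0 0 0 0 0 0;0 0 0 0 0 0;0 0 0 0 0 0;0 0 0 0 0 0;0 0 0 0 0 0;0 0 0 0 0 0"

```text
time_s: 13.6
position: [0.5272, 0.0985, 0.3269]
tcp_rot: [0.706, 0.049, -0.05, -0.705]
contact_force: [0.2, 0.3, 0.1]
width: 0.35
```

Request:
carry_out:
  steps: "0 0 0 0 0 0;0 0 0 0 0 0;0 0 0 0 0 0;0 0 0 0 0 0;0 0 0 0 0 0;0 0 0 0 0 0;0 0 0 0 0 0;0 0 0 0 0 0;0 0 0 0 0 0;0 0 0 0 0 0"

```text
time_s: 14.6
position: [0.5272, 0.0985, 0.3269]
tcp_rot: [0.706, 0.049, -0.05, -0.705]
contact_force: [0.8, -0.1, -0.4]
width: 0.352
```

Request:
carry_out:
  steps: "0 0 0 0 0 0;0 0 0 0 0 0;0 0 0 0 0 0;0 0 0 0 0 0;0 0 0 0 0 0;0 0 0 0 0 0;0 0 0 0 0 0;0 0 0 0 0 0;0 0 0 0 0 0;0 0 0 0 0 0"

```text
time_s: 15.6
position: [0.5272, 0.0985, 0.3269]
tcp_rot: [0.706, 0.049, -0.05, -0.705]
contact_force: [1.0, 0.2, 0.2]
width: 0.352
```

Request:
carry_out:
  steps: "0 0 0 0 0 0;0 0 0 0 0 0;0 0 0 0 0 0;0 0 0 0 0 0;0 0 0 0 0 0;0 0 0 0 0 0;0 0 0 0 0 0;0 0 0 0 0 0;0 0 0 0 0 0;0 0 0 0 0 0"

```text
time_s: 16.6
position: [0.5272, 0.0985, 0.3269]
tcp_rot: [0.706, 0.049, -0.05, -0.705]
contact_force: [-0.1, -0.5, 0.4]
width: 0.35
```

Request:
carry_out:
  steps: "0 0 0 0 0 0;0 0 0 0 0 0;0 0 0 0 0 0;0 0 0 0 0 0;0 0 0 0 0 0;0 0 0 0 0 0;0 0 0 0 0 0;0 0 0 0 0 0;0 0 0 0 0 0;0 0 0 0 0 0"

```text
time_s: 17.6
position: [0.5272, 0.0985, 0.3269]
tcp_rot: [0.706, 0.049, -0.05, -0.705]
contact_force: [-0.2, -0.1, -0.0]
width: 0.351
```

```bash
python3 arc.py .064 .172 1.05 1.15
python3 - <<'E'
from station import r
import cv2
im=r.get_image("scene")["pixels"][...,::-1]
cv2.imwrite("pics/g10.png",cv2.resize(im[130:200,285:365],None,fx=8,fy=8,interpolation=2))
E
```

```text
t 17.6 tip_u [-1.890e-02  1.000e-04  1.722e-01] tool lever ang 1.045 rad 0.0639 F_u [-0.3 -0.1 -0. ] w 0.35 j6 -0.2
1.05 [-0.001  0.002 -0.002] [ 0.001 -0.001 -0.001]
1.15 [ 0.002  0.002 -0.056] [ 0.001 -0.051 -0.001]
```

View pics/g10.png

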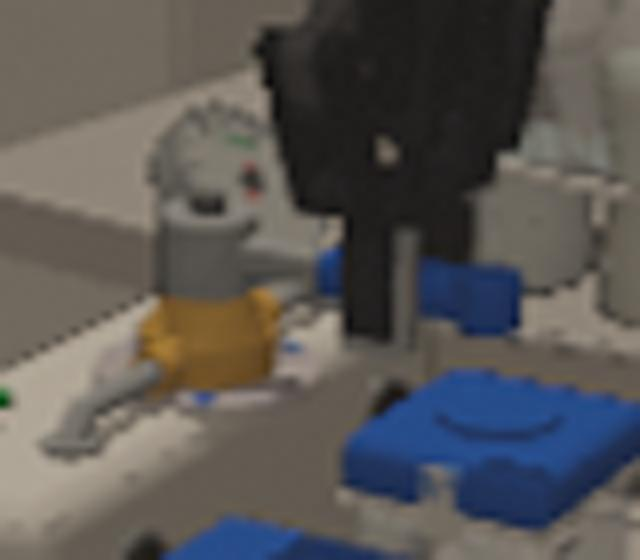

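Request:
carry_out:
  steps: "0 -0.2 0 0 0 0;0 -0.45 0 0 0 0;0 -0.7 0 0 0 0;0 -0.7 0 0 0 0;-0.3 -0.7 -0.4 0 0 0;-0.6 -0.7 -0.8 0 0 0;-0.6 -0.7 -0.9 0 0 0;-0.6 -0.7 -0.9 0 0 0"

```text
time_s: 18.45
position: [0.4703, -0.021, 0.4107]
tcp_rot: [0.706, 0.048, -0.049, -0.705]
contact_force: [-0.7, 0.2, -0.2]
width: 0.352
```

```bash
python3 arc.py .064 .26 1.05; python3 arc.py .064 .172 1.05; python3 look.py 11
```

```text
t 18.45 tip_u [-0.092  -0.1103  0.256 ] tool lever ang 1.725 rad 0.1758 F_u [-0.6  0.3 -0.2] w 0.35 j6 -0.46
1.05 [ 0.605 -0.036  0.919] [ 0.001 -0.003 -0.001]
t 18.45 tip_u [-0.092  -0.1103  0.256 ] tool lever ang 1.725 rad 0.1758 F_u [-0.6  0.3 -0.2] w 0.35 j6 -0.46
1.05 [0.606 0.697 0.921] [ 0.001 -0.003 -0.001]
lid [ 354  168   43   39 1323] min [-0.0482 -0.1088  0.0992] max [ 0.0197 -0.0342  0.1089]
lid [ 285  179   42   40 1345] min [-0.0491  0.0343  0.0985] max [0.0189 0.1097 0.1096]
```

View pics/top11.png

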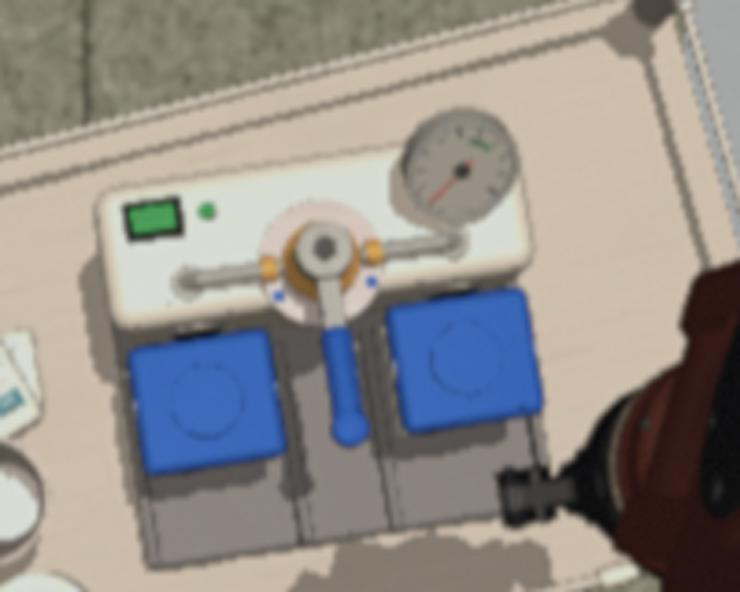

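Request:
carry_out:
  steps: "0.3 -0.03 0.46 0 0 0;0.6 -0.03 0.9 0 0 0;0.605 -0.03 0.92 0 0 0;0.605 -0.03 0.92 0 0 0;0.605 -0.03 0.92 0 0 0"

```text
time_s: 19.0
position: [0.5276, 0.101, 0.4135]
tcp_rot: [0.706, 0.048, -0.05, -0.705]
contact_force: [-1.1, 0.4, -0.5]
width: 0.352
```

```bash
python3 arc.py .064 .172 1.05
```

```text
t 19.0 tip_u [-0.0182  0.0026  0.2588] tool lever ang 1.007 rad 0.0632 F_u [-1.1  0.5 -0.5] w 0.35 j6 -0.19
1.05 [-0.005  0.723 -0.022] [ 0.    -0.002 -0.001]
```

Request:
carry_out:
  steps: "0 0 -0.02 0 0 0;0 0.25 -0.02 0 0 0;0 0.45 -0.02 0 0 0;0 0.6 -0.02 0 0 0;0 0.72 -0.02 0 0 0;0 0.72 -0.02 0 0 0"

```text
time_s: 19.6
position: [0.5271, 0.098, 0.3251]
tcp_rot: [0.706, 0.047, -0.051, -0.705]
contact_force: [-0.7, -0.7, 0.2]
width: 0.352
```

```bash
python3 look.py 12 1; python3 arc.py .064 .172 1.05 1.15 1.25 1.35 1.45 1.55 1.65 1.75 1.85 1.95 2.05 2.1
```

```text
lid [285 180  30  38 867] min [-0.0486  0.0581  0.099 ] max [0.0191 0.1101 0.1095]
t 19.7 tip_u [-0.0184 -0.0003  0.1729] tool lever ang 1.051 rad 0.0634 F_u [0.2 1.9 0.3] w 0.35 j6 -0.2
1.05 [-0.005  0.008  0.001] [ 0.    -0.002 -0.001]
1.15 [-0.002  0.008 -0.053] [ 0.    -0.052 -0.001]
1.25 [ 0.006  0.008 -0.105] [ 0.    -0.102 -0.001]
1.35 [ 0.02   0.008 -0.157] [ 0.    -0.152 -0.001]
1.45 [ 0.038  0.008 -0.207] [ 0.    -0.202 -0.001]
1.55 [ 0.061  0.008 -0.255] [ 0.    -0.252 -0.001]
1.65 [ 0.089  0.008 -0.3  ] [ 0.    -0.302 -0.001]
1.75 [ 0.122  0.008 -0.342] [ 0.    -0.352 -0.001]
1.85 [ 0.158  0.008 -0.381] [ 0.    -0.402 -0.001]
1.95 [ 0.199  0.008 -0.416] [ 0.    -0.452 -0.001]
2.05 [ 0.242  0.008 -0.447] [-0.    -0.502 -0.001]
2.1 [ 0.265  0.008 -0.461] [-0.    -0.527 -0.001]
```

View pics/scene12.png

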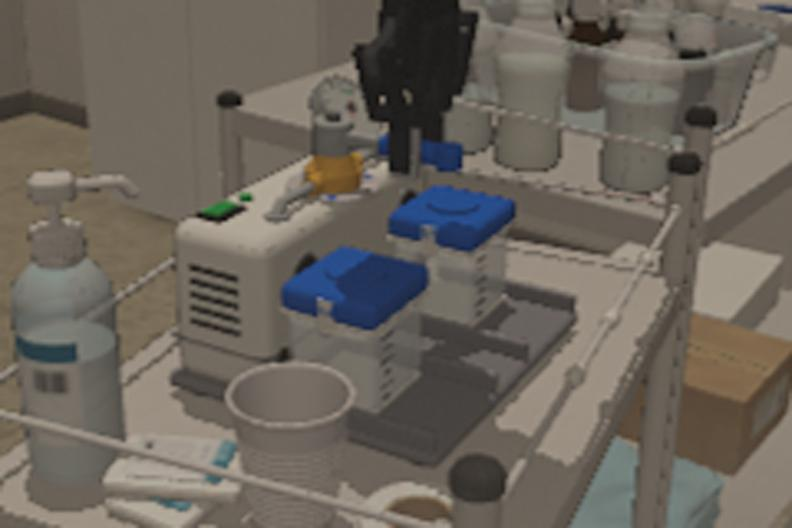

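Request:
carry_out:
  steps: "0 0.008 -0.053 0 -0.05 0;0.006 0.008 -0.105 0 -0.1 0;0.02 0.008 -0.157 0 -0.15 0;0.038 0.008 -0.207 0 -0.2 0;0.061 0.008 -0.255 0 -0.25 0;0.089 0.008 -0.3 0 -0.3 0;0.122 0.008 -0.342 0 -0.35 0;0.158 0.008 -0.381 0 -0.4 0;0.199 0.008 -0.416 0 -0.45 0;0.199 0.008 -0.416 0 -0.45 0"

```text
time_s: 20.7
position: [0.5592, 0.0514, 0.3282]
tcp_rot: [0.614, 0.351, -0.351, -0.613]
contact_force: [1.2, -1.4, 0.6]
width: 0.349
```

```bash
python3 look.py 13 1; python3 arc.py .064 .172 2.0 2.05 2.1
```

```text
lid [ 284  179   43   40 1327] min [-0.0487  0.0349  0.0992] max [0.0188 0.1096 0.1093]
t 20.8 tip_u [ 0.0057 -0.0504  0.1732] tool lever ang 1.956 rad 0.0639 F_u [ 0.9 -2.   0.7] w 0.35 j6 -1.18
2.0 [ 0.     0.01  -0.023] [ 0.    -0.028 -0.001]
2.05 [ 0.002  0.01  -0.05 ] [ 0.    -0.053 -0.001]
2.1 [ 0.006  0.01  -0.076] [ 0.    -0.078 -0.001]
```

View pics/scene13.png

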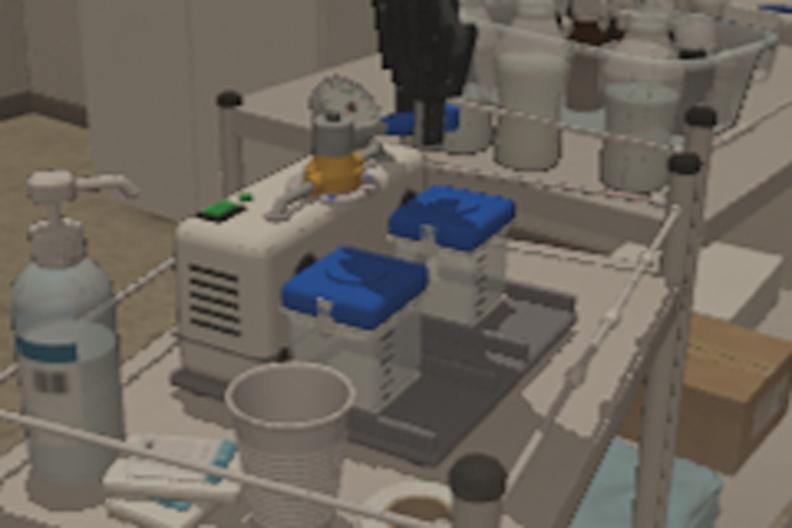

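Request:
carry_out:
  steps: "0 0.01 -0.023 0 -0.028 0;0 0.01 -0.05 0 -0.053 0;0.006 0.01 -0.076 0 -0.078 0;0.006 0.01 -0.076 0 -0.078 0;0.006 0.01 -0.076 0 -0.078 0;0.006 0.01 -0.076 0 -0.078 0"

```text
time_s: 21.4
position: [0.5667, 0.048, 0.3268]
tcp_rot: [0.586, 0.396, -0.397, -0.585]
contact_force: [-0.7, 0.6, 0.4]
width: 0.348
```

Request:
carry_out:
  steps: "0 -0.15 0 0 0 0;0 -0.35 0 0 0 0;0 -0.6 0 0 0 0;0 -0.8 0 0 0 0;0 -0.9 0 0 0 0"

```text
time_s: 21.9
position: [0.5667, 0.0483, 0.4373]
tcp_rot: [0.587, 0.396, -0.396, -0.585]
contact_force: [1.1, 0.0, -0.1]
width: 0.349
```

```bash
python3 t.py -.12 -.11 .27 1.047
```

```text
t 21.9 tip_u [ 0.0132 -0.0551  0.2826] F_u [ 1.1 -0.1 -0.1] w 0.35 q [-0.14  0.02  0.07  1.62 -0.   -1.33]
[-0.12, -0.11, 0.27, 1.047] [-0.95   0.103  0.735] [ 0.002  0.001 -0.   ]
```

Request:
carry_out:
  steps: "-0.3 0 0.24 0 0 0;-0.6 0 0.47 0 0 0;-0.9 0 0.7 0 0 0;-0.95 0 0.73 0 0 0;-0.95 0 0.73 0 0 0"

```text
time_s: 22.4
position: [0.4424, -0.0253, 0.437]
tcp_rot: [0.588, 0.396, -0.395, -0.585]
contact_force: [0.8, 0.3, 0.3]
width: 0.35
```

```bash
python3 look.py 14 1; python3 t.py
```

```text
lid [ 355  168   42   39 1136] min [-0.0484 -0.1093  0.0993] max [ 0.0184 -0.0343  0.1092]
lid [ 285  179   42   40 1342] min [-0.0492  0.0343  0.0986] max [0.0189 0.1096 0.1091]
t 22.5 tip_u [-0.119  -0.1103  0.2822] F_u [ 0.9 -0.4 -0.4] w 0.35 q [-0.35 -0.37 -0.28  1.66 -0.   -1.54]
```

View pics/top14.png

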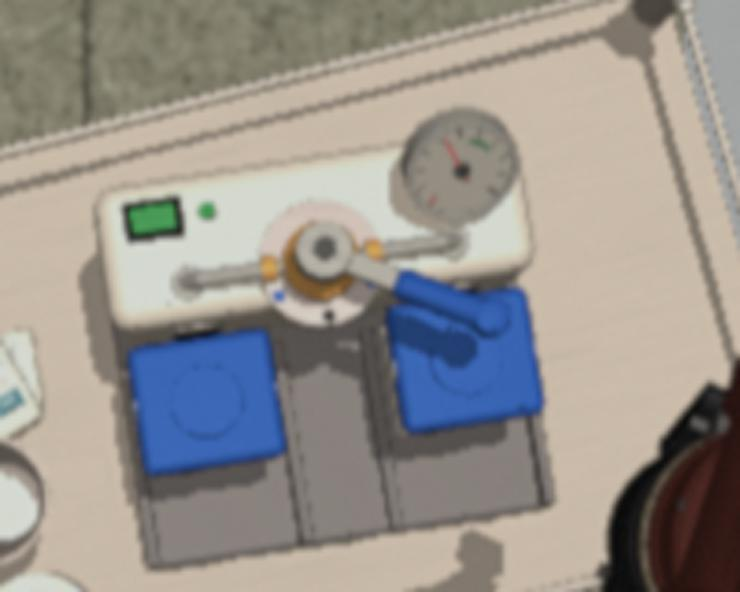

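View pics/scene14.png

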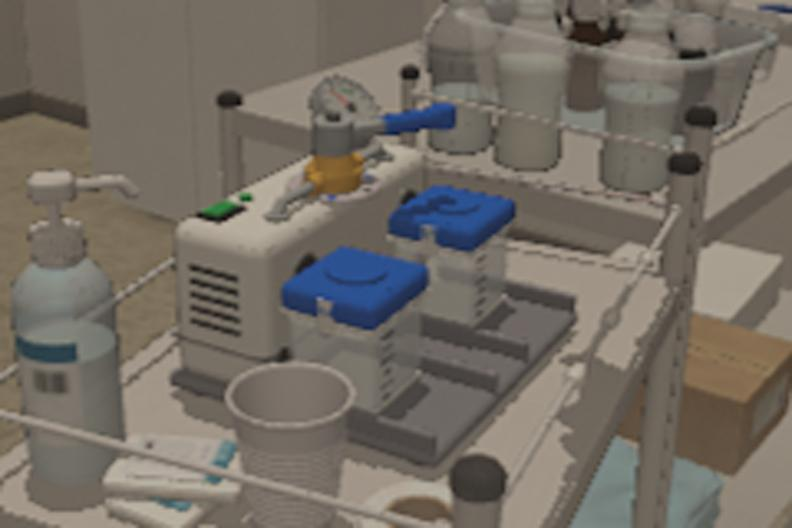

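Run:
```python
from h import *
from station import r
im=r.get_image("top");W=cloud(im);px=im["pixels"].astype(int);z=W[...,2]
m=(px[...,2]>px[...,0]+40)&(z>.155)&(z<.19)&(W[...,0]>.5)
p=((W[m]-O)@U)[:,:2];c=p.mean(0);d=np.linalg.svd(p-c)[2][0];
print(c,"q from centre",np.pi/3-np.arctan2(c[1],.045-c[0]),"axis",np.degrees(np.arctan2(d[1],-d[0])))
```

```text
[ 0.00896732 -0.0607387 ] q from centre 2.082559065295146 axis -58.46715278640137
```

```bash
python3 -c "
from station import r
print(r.job_done())"
```

```text
the job is handed in; nothing more can be done
None
```

The suction unit is changed over to the right jar, and I handed the job in after about 22.5 s of the 69 s; no verdict is reported.

- **Right jar:** I pushed it back until it met its seal, at about 9 N. In the last picture its lid's back edge measured level with the left jar's, to within 1 mm.
- **Lever to off:** I moved the lever with the gripper straddling the grip so it could not snap past off. I left it there about 8 s, lifted the arm away, and saw the needle on the red zero mark with the lever at centre before going on.
- **Lever to the right jar:** It snapped home and stayed there when the gripper let go. It measured 2.08 rad in the last picture (home is 2.10), and the gauge was climbing back towards the green band.
- **Everything else:** The left jar stayed seated. The pump bottle, cup and gauze look where they were; I checked those and the tape roll by eye only, and the tape roll was only partly in view. The gripper is clear and touching nothing.

**Disagreement in the checks:** early on, the left jar's lid edge measured about 2.5 mm further forward than the right jar's. It came level once the lever no longer partly hid it, so I take it as a measuring error.

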